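# Release the tube rack's road hold-down and hold the bar up

### The arm

A 6-joint arm with a two-finger parallel gripper is mounted at the origin on a cart in front of the work surface, level with it; the furniture and walls round the work are solid. World frame = base frame: x ahead of the robot, y to its left, z up, the work surface at z = 0. Lengths are in m, angles in degrees, forces in N, time in s.
With the tool pointing down it reaches from about 0.375 to 0.9 m from the base axis. Payload 3.1 kg.
Tool frame: the origin (TCP) lies midway between the tips of the shut fingers; the grasp point (between the pads) lies bot.hold_point_z behind it (bot.hold_point_z is the distance from the TCP to the grasp point, in m); z points along the fingers, y is the direction in which the jaws open and shut (so a half turn about z gives the same grasp; the last joint's range is limited). The gripper opens to 87 mm and grips with 3 to 60 N. Pads are 19 mm wide; open, the fingers measure 117 mm over their backs; the gripper's body (75 mm by 190 mm) begins 51 mm behind the grasp point.
Start: joints at [-77.435, 30.224, 82.088, -0, 67.689, -10.227], TCP at [0.242, -0.576, 0.223] pointing down, gripper open.
Joint ranges: [-176.69, 176.69], [-43.24, 126.21], [12.49, 139.97], [-82, 262], [0, 151.66], [-163.58, 163.58]. Speed limits (degrees/s): [159.86, 159.86, 180, 180, 180, 180].

### API

Orientations are given as a 3x3 rotation matrix whose columns are the frame's x, y, z axes.
In Python, from rig import bot, vision gives the robot as it stands.
- The arm moves only by the shell command python3 -m inch 'ROWS'. ROWS is JSON, a list of rows, each a list of 5 numbers: the finger opening in mm, from 0 to 87, then the shift along the tool's x, y, z in mm, then the turn about the tool's z in rad. In form: [[hand, dx, dy, dz, roll], ...]. A call has 1 to 8 rows; each row is the pose to reach, as a shift and turn from the pose measured when the call began, along the tool's axes at that moment; what a row does not reach only later rows make up. A row lasts 1/10 s, in which the tool goes at most 50 mm and 8.59 degrees, less where a joint would pass 70% of its speed; a pose out of reach is approached as far as the arm can. A call with a gripper value outside its range is refused whole. The fingers move at their own pace and stop on an object; the grip force is fixed at half the most. Time passes only in rows, so rows that repeat a pose let the fingers close. It gives the time, the measured TCP pose, the force and the opening at its end, in the units of the state.
- bot.read_state(): the state, without advancing time (a new reading comes with each control period).
- vision.capture(name): name is "side" or "top"; returns (picture, depth): 480x640x3 uint8, red, green, blue; 480x640 float32, m along the optical axis (not along the pixel's ray), 0 where there is no reading.
- vision.camera_model(name): a dict with "intrinsics" (3x3 intrinsics, pixels), "camera_from_world" (4x4, takes a point from world to camera coordinates). Camera axes: x right, y down, z forward; pixel columns grow to the right and rows downward; lengths in m; the calibration is good to about 2 mm. A picture is of the moment at which its call begins. camera_model takes no time and is no camera call.
- bot.hand_in(): hands the job in, once; it reports no verdict.
The state is a dict: "time_s": time; "joint_positions": joint angles; "qvel": joint speeds; "tau": joint torques, N m; "position": TCP position; "tcp_rot": TCP orientation; "force": force on the tool from outside, world axes, zero at the start; "moment": the same for the moment, N m; "opening": opening from 0.0 (shut) to 1.0 (fully open).
Only numpy, scipy, OpenCV 4.12 (cv2) and the standard library are available. Lean on these libraries where they do the work, as an engineer would, in place of code of your own. Each camera call takes 0.05 s, during which the arm holds its last target. There are 200 camera calls.

### The job

The van is parked and the tube rack has to be freed from its road hold-down. Swing the sheet-metal latch cover well out of the way, at least square to its closed position, and leave it there; then draw the coupler's spring latch knob straight out, sideways to the hold-down bar, lift the bar off its ball by that knob and raise it to about 45 degrees. Finish while still gripping the knob and holding the bar up, since nothing else keeps it there, and leave the tubes, the rack and everything else on the worktop undisturbed.

Things in the scene. Friction and masses are not known exactly. Their poses are not given: they have to be found in the camera images.
- dock: Aluminium base of the hold-down, 90 x 318 x 8 mm, bolted down. Origin on the worktop under the rack's centre; x away from the robot, y along the dock to its hinge end (robot's left), z up. In this frame (mm): bar hinge axis, parallel to x, at y 112, z 113; centre of the steel ball (24 mm) at (0, -118, 105); vertical pin of the latch cover at x -35, y -174. Tube caps reach z 102.
- cover (a joint): Angle of the latch cover, rad: 0 closed over the latch knob, up to 1.95 (stop) as it swings out towards the robot and on to the right (anticlockwise from above) on its vertical pin. Stiff hinge: stays where left (friction 0.12 N m). The steel cover (top 43 x 96 mm at dock z 115 mm, front plate and left cheek down to z 79 mm) hides the knob from above and in front. May start up to 0.2 ajar.
- cover_grip (a point): Grip point, 21 mm above the cover's top, on the upright round black handle on top of the cover: 14 mm diameter, 33 mm tall (dock z = 115 to 148 mm). 68 mm from the cover's pin. It turns freely enough between fingers to be swung round without turning the wrist.
- cover_hinge (a point): Point on the vertical axis of the cover's pin, at the height of the cover's top (dock z = 115 mm).
- latch (a joint): Draw of the spring latch, m: 0 engaged, up to 0.016 (stop) drawn out along the dock's -x. Its fork straddles the ball's neck and holds the coupler down until drawn at least 0.012; the spring pulls back with 4 N at first, 11 N fully drawn, and snaps back when let go. It rides on the coupler and rises with the bar.
- knob_grip (a point): Middle of the round black latch knob: 26 mm diameter, 22 mm long, its axis along the dock's x, centre 52 mm to the dock's -x side of the ball's centre and 12 mm below it (dock z = 93 mm) when the bar is down. The bar turns about an axis parallel to the knob's, so the knob can turn between the fingers as the bar rises.
- coupler (a point): Grey coupler at the free (right) end of the bar, a 42 x 42 x 45 mm socket open below that drops over the ball; it carries the latch and its knob. This point is at the ball's centre when the bar is down; the coupler's top is 23 mm above it.
- latch_knob: The round black latch knob itself, by which the bar is held at the end. Origin at the middle of its inner end (11 mm from point knob_grip), x along its axis away from the robot.
- bar (a joint): Angle of the hold-down bar, rad: 0 lying down over the tubes, grows to 1.4 as the coupler end rises. The hinge is at the left end, 230 mm from the ball's centre. Free hinge: it drops when let go. With coupler it weighs 0.3 to 0.55 kg; at 45 degrees (0.79) the coupler is about 0.16 m higher than when down.
- bar_hinge (a point): Point on the bar's hinge axis, in the middle of the dock's width.
- tube_rack: Blue tube rack, 62 x 190 x 64 mm, standing loose on the dock under the bar; origin at the centre of its underside.
- tube_1: Stoppered sample tube, 16 x 16 x 90 mm, upright in the rack; origin at its bottom.
- tube_2: Another such tube.
- tube_3: Another such tube.
- tube_4: Another such tube.
- tube_5: Another such tube.
- pen: Bystander: pen, 142 x 13 x 15 mm, lying near the worktop's front edge.
- forceps: Bystander: steel forceps, 134 x 17 x 8 mm, lying in front of the sink.
- specimen_cup_a: Bystander: specimen cup with screw lid, 62 mm wide, 72 mm tall.
- specimen_cup_b: Bystander: specimen cup with screw lid, 62 mm wide, 72 mm tall.
- stain_bottle: Bystander: brown dropper bottle, 44 mm wide, 108 mm tall.
- timer: Bystander: white timer, 64 x 60 x 19 mm.
- the_hand_gel: Bystander: gel bottle, 34 x 50 x 123 mm.
- immersion_oil: Bystander: small dropper bottle, 35 x 36 x 86 mm.

How it is judged (in metres and radians):
On the way, in this order (a step that is already met when the one before it is completed fails the run):
1. the latch cover stands swung open, square or further, with the bar still down and latched (value of joint cover above 1.5 rad and value of joint bar below 0.04 rad and value of joint latch below 0.003 m), for 0.2 s.
2. the latch is drawn by its knob with the bar still down (value of joint latch above 0.01 m and value of joint bar below 0.06 rad and value of joint cover above 1.5 rad and contact force between the fingers and latch_knob above 1 N), for 0.05 s.
3. the coupler is lifted clear of the ball in the gripper (value of joint bar above 0.2 rad and contact force between the fingers and latch_knob above 1 N), for 0.1 s.
At the end, for the whole second after the job is handed in: The bar stands still, raised to between 0.6 and 1.0 rad (34 to 57 degrees), with the gripper's fingers gripping its latch knob (over 1 N); the latch cover stays open by more than 1.5 rad (86 degrees); all tubes stand upright (within 0.2 rad) in the rack, which has moved less than 15 mm (value of joint bar between 0.6 and 1 rad and not (velocity of joint bar above 0.05 rad/s) and not (velocity of joint bar below -0.05 rad/s) and contact force between the fingers and latch_knob above 1 N and value of joint cover above 1.5 rad and angle between each of tube_1, tube_2, tube_3, tube_4, tube_5's own z axis and vertical below 0.2 rad and distance of tube_rack from where it was at the start of the episode below 0.015 m); the arm keeps its last pose, push and grip.
It fails at once if the tube rack is shifted by more than 20 mm (distance of tube_rack from where it was at the start of the episode above 0.02 m).
It fails at once if a tube is knocked or pulled out of its place (distance of any of tube_1, tube_2, tube_3, tube_4, tube_5 from where it was at the start of the episode above 0.02 m).
It fails at once if a bystander is moved by more than 25 mm (distance of any of pen, forceps, specimen_cup_a, specimen_cup_b, stain_bottle, timer, the_hand_gel, immersion_oil from where it was at the start of the episode above 0.025 m).
It also fails if it takes over 51 s, if anything falls off the work surface, if the arm or the gripper's body presses on something with over 40 N, if the wrist force passes 120 N, or if a joint passes its speed limit or range.

## Working session

There is one attempt and no reset: what is moved stays moved. The work goes in short steps, Python scripts to look and compute and a shell command to move; the robot and the scene stay as the last step left them, time stands still between calls to the robot, and variables do not carry over. Pictures are saved under pics/ and viewed, about 8 in all and at most 12, crops included, and the job is handed in when it is done.

```bash
ls; mkdir -p pics; python3 - <<'E'
from rig import bot, vision
import cv2,numpy as np
print(bot.read_state(), bot.hold_point_z)
for n in("top","side"):
    p,d=vision.capture(n); np.savez('pics/%s0.npz'%n,p=p,d=d)
    cv2.imwrite('pics/%s0.png'%n,p[:,:,::-1]); m=vision.camera_model(n); print(n,m)
E
```

```text
pics
{'time_s': 0.0, 'joint_positions': array([-7.74354216e+01,  3.02788253e+01,  8.21563784e+01, -5.42566039e-04,
        6.76889783e+01, -1.02261040e+01]), 'qvel': array([-0.00701192,  0.00141178, -0.05132919, -0.02321555,  0.01402472,
        0.17973198]), 'tau': array([-5.48015978e-04, -4.40045285e+01, -1.76593584e+01,  6.32988755e-02,
        5.82568883e-02, -1.59308465e-04]), 'position': array([ 0.2419783 , -0.57546208,  0.22157319]), 'tcp_rot': array([[ 9.21924853e-01,  3.87368475e-01, -4.80043146e-04],
       [ 3.87368590e-01, -9.21922507e-01,  2.11357197e-03],
       [ 3.76168573e-04, -2.13450817e-03, -9.99997651e-01]]), 'force': array([-0.36842362,  0.29074363, -0.50613051]), 'moment': array([ 0.00478407, -0.0282237 ,  0.09857561]), 'opening': 1.0012285402497445} 0.0187
top {'intrinsics': array([[439.34875587,   0.        , 325.41180733],
       [  0.        , 439.34875587, 247.14698552],
       [  0.        ,   0.        ,   1.        ]]), 'camera_from_world': array([[-0.02901133, -0.99917055, -0.02857538,  0.18075763],
       [-0.9841181 ,  0.0335595 , -0.17431389,  0.54096096],
       [ 0.17512828,  0.02306447, -0.98427543,  0.94248727],
       [ 0.        ,  0.        ,  0.        ,  1.        ]])}
side {'intrinsics': array([[515.72540185,   0.        , 321.87224325],
       [  0.        , 515.72540185, 233.1570647 ],
       [  0.        ,   0.        ,   1.        ]]), 'camera_from_world': array([[-0.13045421, -0.99139211,  0.01110799,  0.21439519],
       [-0.70721272,  0.08519611, -0.70184884,  0.43986203],
       [ 0.69486104, -0.09941485, -0.7122393 ,  0.72716388],
       [ 0.        ,  0.        ,  0.        ,  1.        ]])}
```

View pics/top0.png

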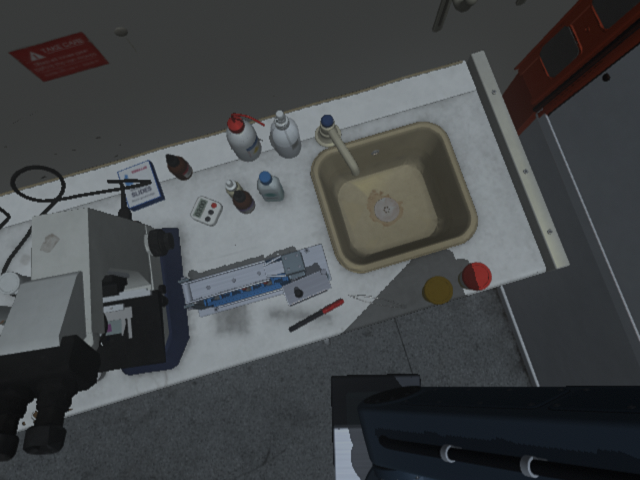

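View pics/side0.png

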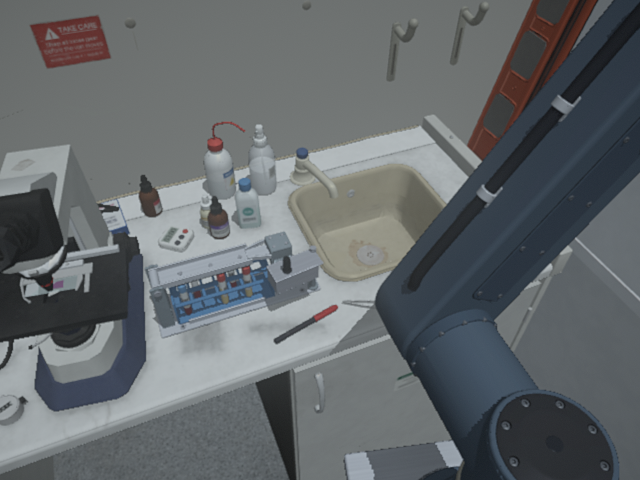

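The dock lies at top (185–330, 245–310) with the cover's black handle near (298,293). In the side view the handle is near (287,265), the grey coupler near (278,245) and the pen near (305,325). I'll enlarge both and back-project.

```bash
cat > h.py <<'E'
import numpy as np,cv2
from rig import bot,vision
def ray(n,u,v):
    m=vision.camera_model(n);T=m['camera_from_world'];R=T[:3,:3]
    d=R.T@np.linalg.inv(m['intrinsics'])@[u,v,1.]; return -R.T@T[:3,3],d
def onz(n,u,v,z):
    o,d=ray(n,u,v); return o+d*(z-o[2])/d[2]
def dep(n,u,v,d): o,r=ray(n,u,v); return o+r*d[int(round(v)),int(round(u))]
def tri(a,b):
    (o1,d1),(o2,d2)=ray('top',*a),ray('side',*b)
    A=np.c_[d1,-d2];s=np.linalg.lstsq(A,o2-o1,rcond=None)[0];p,q=o1+s[0]*d1,o2+s[1]*d2
    return (p+q)/2,np.linalg.norm(p-q)
def proj(n,P):
    m=vision.camera_model(n);c=m['camera_from_world']@np.r_[P,1];k=m['intrinsics']@c[:3];return k[:2]/k[2]
E
python3 - <<'E'
from h import *
T=np.load('pics/top0.npz');S=np.load('pics/side0.npz')
a=cv2.resize(T['p'][235:335,175:345],None,fx=4.6,fy=3,interpolation=3)
a=cv2.resize(T['p'][238:318,178:338],None,fx=5,fy=3.75,interpolation=3)
b=cv2.resize(S['p'][225:345,140:330],None,fx=800/190,fy=300/120,interpolation=3)
cv2.imwrite('pics/crop0.png',np.vstack([a,b])[:,:,::-1])
for n,I,box in(('top',T,(245,335,180,335)),('side',S,(230,335,145,325))):
    d=I['d'];r0,r1,c0,c1=box
    X=np.array([[*dep(n,u,v,d),u,v,I['p'][v,u].max()] for v in range(r0,r1) for u in range(c0,c1)])
    h=X[(X[:,2]>.122)&(X[:,2]<.155)&(X[:,5]<70)]
    print(n,'handle dark',len(h),h.mean(0).round(4) if len(h) else '')
    for lo,hi in((.005,.012),(.109,.12),(.12,.135)):
        q=X[(X[:,2]>lo)&(X[:,2]<hi)]; print(lo,hi,len(q),cv2.minAreaRect((q[:,:2]*1000).astype(np.float32)))
E
```

```text
Traceback (most recent call last):
  File "h.py", line 8, in dep
    def dep(n,u,v,d): o,r=ray(n,u,v); return o+r*d[int(round(v)),int(round(u))]
                          ~~~^^^^^^^
  File "h.py", line 4, in ray
    m=vision.camera_model(n);T=m['camera_from_world'];R=T[:3,:3]
ValueError: time passes only in moves, steps and waits
```

View pics/crop0.png

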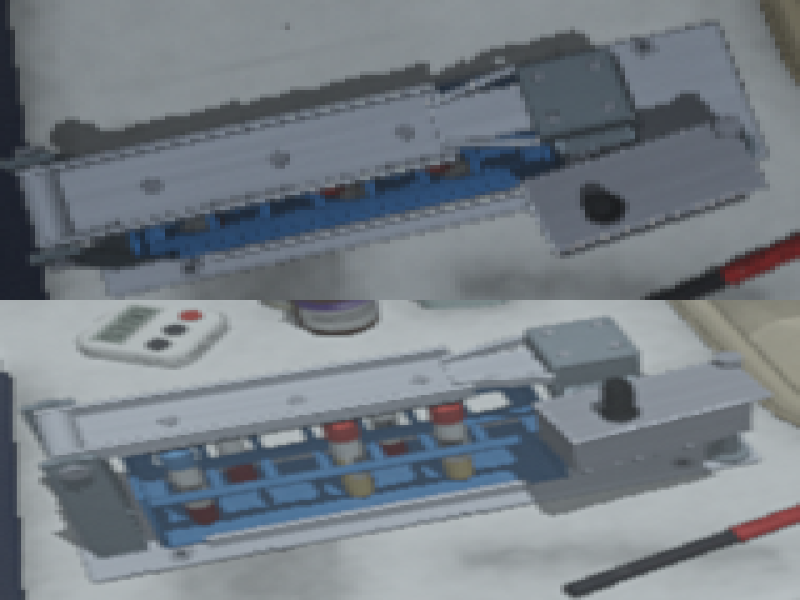

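The crop shows the handle, the cover plate (slightly ajar), the grey coupler block and the bar. I'll cache the camera model and vectorise.

```bash
sed -i 's/^from rig.*/from rig import bot,vision\nM={n:vision.camera_model(n) for n in("top","side")}/; s/vision.camera_model(n);/M[n];/' h.py
cat >> h.py <<'E'
def cloud(n,d):
    v,u=np.mgrid[0:480,0:640];m=M[n];T=m['camera_from_world']
    c=(np.stack([u,v,np.ones_like(u)],-1)@np.linalg.inv(m['intrinsics']).T)*d[...,None]
    return (c-T[:3,3])@T[:3,:3]
E
python3 - <<'E'
from h import *
for n,box in(('top',(245,335,180,335)),('side',(230,335,145,325))):
    I=np.load('pics/%s0.npz'%n);d=I['d'];r0,r1,c0,c1=box
    X=cloud(n,d)[r0:r1,c0:c1].reshape(-1,3);P=I['p'][r0:r1,c0:c1].reshape(-1,3);mx=P.max(1)
    ok=(X[:,2]>-.05)&(d[r0:r1,c0:c1].ravel()>0)
    k=ok&(X[:,2]>.12)&(X[:,2]<.16)&(mx<60);print(n,'handle',k.sum(),X[k].mean(0).round(4),X[k].min(0).round(4),X[k].max(0).round(4))
    for lo,hi in((.005,.012),(.109,.119),(.119,.124),(.124,.133)):
        k=ok&(X[:,2]>lo)&(X[:,2]<hi)&(mx>60); q=(X[k,:2]*1000).astype(np.float32)
        print(lo,hi,k.sum(),np.median(X[k,2]).round(4),cv2.minAreaRect(q) if k.sum()>5 else '')
    k=np.histogram(X[ok][:,2],np.arange(-.01,.16,.01));print(k[0])
E
```

```text
top handle 48 [0.4413 0.2241 0.1419] [0.4162 0.2098 0.1203] [0.4869 0.4554 0.1513]
0.005 0.012 1326 0.0088 ((461.3182373046875, 328.9058837890625), (363.0907897949219, 207.13943481445312), 88.04513549804688)
0.109 0.119 2611 0.1142 ((455.9666442871094, 309.80560302734375), (104.95481872558594, 306.0849609375), 10.845480918884277)
0.119 0.124 477 0.1216 ((457.6537780761719, 310.41455078125), (100.00353240966797, 304.618896484375), 10.6477632522583)
0.124 0.133 467 0.1283 ((476.1719970703125, 315.60797119140625), (59.39674377441406, 300.1749267578125), 11.939358711242676)
[2376 5812 1192  107   15   18   53  407   44   29   79  151 2686  803
   88   30]
side handle 74 [0.4346 0.2236 0.1363] [0.4312 0.2176 0.1205] [0.4435 0.23   0.1498]
0.005 0.012 2380 0.0093 ((521.4212646484375, 326.2947998046875), (369.1780090332031, 276.3414001464844), 85.01815032958984)
0.109 0.119 3093 0.1139 ((453.38519287109375, 314.9962158203125), (108.447021484375, 306.43389892578125), 12.964414596557617)
0.119 0.124 755 0.1212 ((467.8237609863281, 319.39532470703125), (88.49854278564453, 307.3130798339844), 5.611662864685059)
0.124 0.133 417 0.1278 ((461.53900146484375, 315.7996826171875), (88.82795715332031, 290.6472473144531), 12.32477855682373)
[2999 5344 2719  321  201  104  215 1148  204  291  351  500 3165  995
   61   52]
```

```bash
python3 - <<'E'
from h import *
def T(x,y): return 178+(x+.5)/5-.5,238+(y+.5)/3.75-.5
def S(x,y): return 140+(x+.5)*190/800-.5,225+(y-300+.5)*120/300-.5
g={'RR':onz('top',*T(720,22),.008),'RF':onz('top',*T(766,155),.008),'FL':onz('top',*T(108,292),.008),'FLs':onz('side',*S(95,580),.008),
'RFs?':onz('side',*S(757,458),.008)}
for k,v in g.items(): print(k,v.round(4))
for a,b in(('RF','RR'),('RF','FL'),('RFs?','FLs')):
    e=g[b]-g[a];print(a,b,np.linalg.norm(e).round(4),np.degrees(np.arctan2(e[1],e[0])).round(2))
# bar fit: depth cloud of bar top -> direction
I=np.load('pics/top0.npz');X=cloud('top',I['d'])
# cover corners, z .115
c=[onz('top',*T(*q),.115) for q in((525,180),(562,252),(770,185),(725,118))];print(np.round(c,4))
for a,b in((1,2),(1,0),(2,3)):
    e=c[a]-c[b];print(np.linalg.norm(e).round(4),np.degrees(np.arctan2(e[1],e[0])).round(2))
print('handle top',onz('top',*T(599,198),.148),tri(T(599,198),S(616,382)))
# coupler top z .128 corners
c=[onz('top',*T(*q),.128) for q in((519,66),(607,48),(636,122),(540,138))];print('coupler',np.round(c,4),np.mean(c,0))
# bar edges
b=[onz('top',*T(*q),.128) for q in((50,168),(437,90),(70,245),(437,160))];print(np.round(b,4))
for i,j in((0,1),(2,3)):
    e=b[i]-b[j];print(np.degrees(np.arctan2(e[1],e[0])).round(2))
E
```

```text
RR [0.5629 0.1733 0.008 ]
RF [0.4783 0.1542 0.008 ]
FL [0.4034 0.461  0.008 ]
FLs [0.3991 0.4615 0.008 ]
RFs? [0.4774 0.1585 0.008 ]
RF RR 0.0867 12.72
RF FL 0.3158 103.73
RFs? FLs 0.3129 104.5
[[0.4565 0.2536 0.115 ]
 [0.4164 0.2388 0.115 ]
 [0.4505 0.1517 0.115 ]
 [0.4884 0.1693 0.115 ]]
0.0935 111.43
0.0428 -159.7
0.0418 -155.06
handle top [0.44293042 0.21993292 0.148     ] (array([0.44339818, 0.22182069, 0.14547009]), np.float64(0.003344579990822562))
coupler [[0.5186 0.2537 0.128 ]
 [0.5275 0.2169 0.128 ]
 [0.4858 0.2057 0.128 ]
 [0.4782 0.2455 0.128 ]] [0.50251597 0.2304687  0.128     ]
[[0.4682 0.449  0.128 ]
 [0.5063 0.288  0.128 ]
 [0.4257 0.4396 0.128 ]
 [0.4675 0.2882 0.128 ]]
103.33
105.43
```

```bash
python3 -m inch '[[50,16,-12,0,0.02],[50,51,-40,0,0.05],[50,90,-71,0,0.08],[50,130,-102,0,0.11],[50,169,-133,0,0.13],[50,208,-164,0,0.15],[50,239,-189,0,0.155],[50,251,-198,0,0.155]]'
```

```text
time_s: 0.9
position: [0.3971, -0.2917, 0.2218]
tcp_rot: [[0.97, 0.244, -0.002], [0.244, -0.97, 0.004], [-0.001, -0.005, -1.0]]
force: [-0.2, 0.2, -0.3]
opening: 0.577
```

```bash
python3 -m inch '[[50,7,-19,0,0],[50,21,-61,0,0],[50,38,-109,0,0],[50,54,-156,0,0],[50,71,-203,0,0],[50,88,-251,0,0],[50,104,-298,0,0],[50,119,-340,0,0]]'; python3 -m inch '[[50,13,-36,5,0],[50,28,-80,15,0],[50,43,-123,30,0],[50,50,-142,38,0],[50,50,-145,40,0],[50,50,-145,40,0]]'
python3 - <<'E'
from h import *
for n,(r,c) in(('top',(220,230)),('side',(200,200))):
    p,d=vision.capture(n);np.savez('pics/%s1.npz'%n,p=p,d=d)
    cv2.imwrite('pics/%s1.png'%n,cv2.resize(p[r:r+120,c:c+160],None,fx=4,fy=4,interpolation=3)[:,:,::-1])
a=[cv2.imread('pics/%s1.png'%n)[:,:] for n in('top','side')]
cv2.imwrite('pics/v1.png',cv2.resize(np.hstack(a),(800,300)))
s=bot.read_state();print(s['position'],s['tcp_rot'][:,0],s['time_s'])
E
```

```text
time_s: 1.7
position: [0.43, 0.0684, 0.2234]
tcp_rot: [[0.97, 0.244, -0.001], [0.244, -0.97, 0.004], [-0.0, -0.004, -1.0]]
force: [0.8, -0.9, 0.7]
opening: 0.576
time_s: 2.3
position: [0.4429, 0.2211, 0.1834]
tcp_rot: [[0.97, 0.245, -0.002], [0.245, -0.97, 0.003], [-0.002, -0.003, -1.0]]
force: [-0.4, -0.0, 1.1]
opening: 0.576
[0.44331838 0.22022663 0.1840774 ] [ 9.70138260e-01  2.42552473e-01 -2.34516761e-04] 2.4
```

View pics/v1.png

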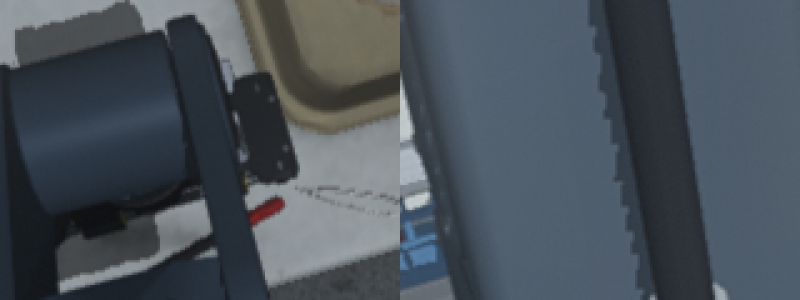

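The arm hides the handle in both views, so I'm going on the measured position. I'll descend and close.

```bash
python3 -m inch '[[50,0,0,15,0],[50,0,0,30,0],[50,0,0,45,0],[50,0,0,56,0],[50,0,0,62,0],[50,0,0,62,0]]'; python3 -m inch '[[30,0,0,0,0],[10,0,0,0,0],[5,0,0,0,0],[5,0,0,0,0],[5,0,0,0,0]]'
```

```text
time_s: 3.0
position: [0.4431, 0.2197, 0.1217]
tcp_rot: [[0.97, 0.241, -0.002], [0.241, -0.97, 0.003], [-0.001, -0.003, -1.0]]
force: [0.4, 0.2, 0.6]
opening: 0.572
time_s: 3.5
position: [0.4432, 0.2199, 0.1219]
tcp_rot: [[0.97, 0.242, -0.002], [0.242, -0.97, 0.003], [-0.001, -0.004, -1.0]]
force: [-1.3, 0.2, 0.4]
opening: 0.209
```

```bash
python3 -m inch '[[5,0,0,0,0],[5,0,0,0,0],[5,0,0,0,0]]'
```

```text
time_s: 3.8
position: [0.4419, 0.2211, 0.1219]
tcp_rot: [[0.971, 0.241, -0.004], [0.241, -0.971, 0.005], [-0.003, -0.006, -1.0]]
force: [-2.0, 4.6, 0.3]
opening: 0.148
```

```bash
python3 -m inch '[[5,-6,3,0,0],[5,-12,7,0,0],[5,-18,11,0,0],[5,-23,16,0,0]]'; python3 -m inch '[[5,-5,5,0,0],[5,-9,11,0,0],[5,-12,17,0,0],[5,-15,24,0,0],[5,-15,24,0,0]]'
```

```text
time_s: 4.2
position: [0.4245, 0.2014, 0.122]
tcp_rot: [[0.97, 0.241, -0.001], [0.241, -0.97, 0.008], [0.001, -0.008, -1.0]]
force: [0.5, 6.2, -1.8]
opening: 0.151
time_s: 4.7
position: [0.414, 0.1746, 0.1219]
tcp_rot: [[0.971, 0.241, -0.004], [0.241, -0.971, 0.008], [-0.002, -0.009, -1.0]]
force: [-4.7, 3.4, 3.6]
opening: 0.152
```

```bash
python3 -m inch '[[5,-3,11,0,0],[5,-4,22,0,0],[5,-3,32,0,0],[5,-1,43,0,0],[5,2,52,0,0],[5,6,58,0,0],[5,7,60,0,0],[5,7,60,0,0]]'
```

```text
time_s: 5.5
position: [0.4332, 0.1178, 0.1217]
tcp_rot: [[0.97, 0.242, -0.008], [0.242, -0.97, 0.007], [-0.006, -0.009, -1.0]]
force: [-5.2, -0.5, 9.6]
opening: 0.153
```

```bash
python3 -m inch '[[30,0,0,0,0],[45,0,0,0,0],[45,0,0,0,0],[45,0,0,0,0],[45,0,0,-20,0],[45,0,0,-50,0],[45,0,0,-80,0],[45,0,0,-85,0]]'; python3 -m inch '[[45,0,25,0,0],[45,0,70,0,0],[45,0,120,0,0],[45,0,170,0,0],[45,0,220,0,0],[45,0,260,0,0],[45,0,280,0,0],[45,0,280,0,0]]'
python3 - <<'E'
from h import *
a=[]
for n,(r,c) in(('top',(225,175)),('side',(215,135))):
    p,d=vision.capture(n);np.savez('pics/%s2.npz'%n,p=p,d=d);a.append(p[r:r+120,c:c+200])
    print(n,r,c)
cv2.imwrite('pics/v2.png',cv2.resize(np.vstack(a),None,fx=4,fy=2.5,interpolation=3)[:,:,::-1])
E
```

```text
time_s: 6.3
position: [0.4364, 0.1173, 0.2095]
tcp_rot: [[0.97, 0.242, -0.001], [0.242, -0.97, 0.007], [0.001, -0.007, -1.0]]
force: [0.5, 0.2, -0.1]
opening: 0.516
time_s: 7.1
position: [0.5047, -0.1568, 0.2065]
tcp_rot: [[0.971, 0.239, -0.001], [0.239, -0.971, 0.007], [0.001, -0.007, -1.0]]
force: [0.6, 0.6, -0.3]
opening: 0.515
top 225 175
side 215 135
```

View pics/v2.png

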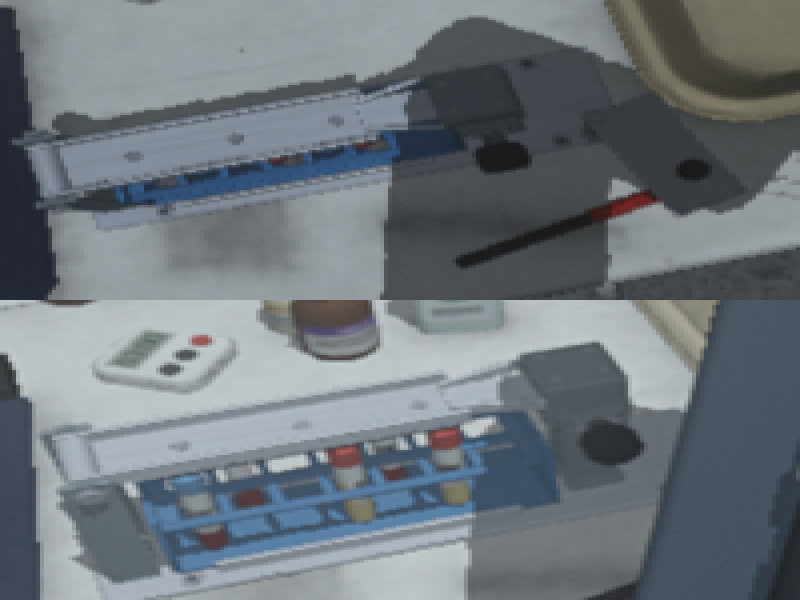

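The cover is swung well open: its handle is at crop (693,169). The knob is visible, top crop (502,157) and side crop (611,442). I'll measure the knob and the new handle position.

```bash
python3 - <<'E'
from h import *
c={}
for n,(r,k) in(('top',(225,175)),('side',(215,135))):
    I=np.load('pics/%s2.npz'%n);p=I['p'];X=cloud(n,I['d'])
    b=(p.max(2)<42).astype(np.uint8)
    N,L,st,ce=cv2.connectedComponentsWithStats(b)
    for q in ((502,157),(693,169)) if n=='top' else ((611,142),):
        u,v=k+q[0]/4,r+q[1]/2.5; l=L[int(v),int(u)]; P=X[L==l]
        print(n,l,st[l],ce[l].round(1),'depth med',np.median(P,0).round(4),'zmax',P[:,2].max().round(4)); c[n,q]=ce[l]
t=c['top',(502,157)];s=c['side',(611,142)]
print('tri',tri(t,s),'top z.1',onz('top',*t,.1),'side z.095',onz('side',*s,.095))
h=onz('top',*c['top',(693,169)],.145);print('handle',h)
s=bot.read_state();print(s['position'],s['tcp_rot'])
E
```

```text
top 46 [294 281  13  13 133] [300.  287.2] depth med [0.4531 0.2183 0.1048] zmax 0.1097
top 49 [344 289   9   8  55] [347.8 292.5] depth med [0.4365 0.119  0.1467] zmax 1.0271
side 0 [     0      0    640    480 302059] [317.9 240.5] depth med [0.4718 0.1892 0.1845] zmax 0.8242
tri (array([0.43988723, 0.18927727, 0.19347437]), np.float64(0.04400102973731998)) top z.1 [0.45339711 0.21858447 0.1       ] side z.095 [0.52608692 0.155944   0.095     ]
handle [0.43594222 0.11924463 0.145     ]
[ 0.5030916  -0.15325378  0.20650446] [[ 9.70386896e-01  2.41531778e-01 -3.41636859e-03]
 [ 2.41553877e-01 -9.70339984e-01  9.59369222e-03]
 [-9.97857502e-04 -1.01348303e-02 -9.99948143e-01]]
```

```bash
python3 -m inch '[[42,3,-25,0,0],[42,8,-72,0,0],[42,13,-120,0,0],[42,19,-168,0,0],[42,24,-216,0,0],[42,29,-264,0,0],[42,34,-312,0,0],[42,38,-345,0,0]]'; python3 -m inch '[[42,3,-18,5,0],[42,4,-28,10,0],[42,4,-28,15,0],[42,4,-28,15,0]]'; python3 - <<'E'
from h import *
s=bot.read_state();d=np.array([.453,.2185,.082])-s['position'];print(s['position'],s['tcp_rot'],(s['tcp_rot'].T@d*1000).round(1),s['opening'])
E
```

```text
time_s: 8.0
position: [0.453, 0.195, 0.2099]
tcp_rot: [[0.969, 0.246, -0.006], [0.246, -0.969, 0.01], [-0.003, -0.011, -1.0]]
force: [0.0, -0.4, 0.6]
opening: 0.48
time_s: 8.4
position: [0.4486, 0.2229, 0.1943]
tcp_rot: [[0.969, 0.247, -0.008], [0.247, -0.969, 0.009], [-0.005, -0.011, -1.0]]
force: [0.2, 0.3, 0.1]
opening: 0.484
[0.44861723 0.22292055 0.19433646] [[ 0.96897028  0.24704833 -0.00798201]
 [ 0.24711709 -0.96894163  0.00923418]
 [-0.00545281 -0.01092014 -0.99992551]] [  3.8   6.6 112.3] 0.48402108285788475
```

```bash
python3 -m inch '[[42,4,7,10,0],[42,4,7,35,0],[42,4,7,60,0],[42,4,7,80,0],[42,4,7,97,0],[42,4,7,107,0],[42,4,7,112,0],[42,4,7,112,0]]'
```

```text
time_s: 9.2
position: [0.4535, 0.2175, 0.0817]
tcp_rot: [[0.969, 0.246, -0.009], [0.246, -0.969, 0.009], [-0.006, -0.011, -1.0]]
force: [0.7, -0.1, -0.7]
opening: 0.484
```

```bash
python3 -m inch '[[32,0,-1,0,0],[26,0,-1,0,0],[18,0,-1,0,0],[15,0,-1,0,0],[15,0,-1,0,0],[15,0,-1,0,0]]'
```

```text
time_s: 9.8
position: [0.4534, 0.2194, 0.0823]
tcp_rot: [[0.969, 0.245, -0.008], [0.245, -0.969, 0.011], [-0.005, -0.012, -1.0]]
force: [-0.8, 6.2, 2.6]
opening: 0.288
```

```bash
python3 -m inch '[[15,-4,0,0,0],[15,-8,0,0,0],[15,-12,0,0,0],[15,-15,0,0,0],[15,-15,0,0,0],[15,-15,0,0,0]]'
```

```text
time_s: 10.4
position: [0.4443, 0.2171, 0.0834]
tcp_rot: [[0.97, 0.245, 0.004], [0.245, -0.969, 0.014], [0.007, -0.012, -1.0]]
force: [6.8, 5.4, -1.7]
opening: 0.288
```

```bash
python3 -m inch '[[15,-7,0,0,0],[15,-9,0,0,0],[15,-11,0,0,0],[15,-12,0,0,0],[15,-12,0,0,0],[15,-12,0,0,0]]'
```

```text
time_s: 11.0
position: [0.4399, 0.2159, 0.0846]
tcp_rot: [[0.969, 0.245, 0.019], [0.244, -0.97, 0.017], [0.023, -0.012, -1.0]]
force: [9.8, 7.1, -2.3]
opening: 0.291
```

Spring force is about 11 N along the dock's x and the knob is drawn about 14–15 mm. Each call starts from the measured pose, so I keep the -x bias while lifting along the arc.

```bash
python3 -m inch '[[15,-9,0,-4,0],[15,-9,0,-10,0],[15,-8,0,-17,0],[15,-8,0,-25,0],[15,-8,0,-33,0],[15,-8,0,-41,0],[15,-7,-1,-48,0]]'
```

```text
time_s: 11.7
position: [0.4384, 0.2167, 0.1342]
tcp_rot: [[0.969, 0.244, 0.034], [0.243, -0.97, 0.022], [0.038, -0.013, -0.999]]
force: [8.8, 10.2, -4.1]
opening: 0.291
```

```bash
python3 -m inch '[[15,-8,-3,-10,0],[15,-7,-5,-20,0],[15,-7,-8,-30,0],[15,-6,-11,-40,0],[15,-6,-14,-50,0],[15,-6,-18,-60,0],[15,-6,-19,-64,0]]'
```

```text
time_s: 12.4
position: [0.4329, 0.2338, 0.2006]
tcp_rot: [[0.968, 0.245, 0.051], [0.244, -0.969, 0.026], [0.055, -0.013, -0.998]]
force: [9.6, 5.2, -4.9]
opening: 0.289
```

```bash
python3 -m inch '[[15,-7,-6,-9,0],[15,-6,-12,-18,0],[15,-6,-18,-27,0],[15,-5,-25,-36,0],[15,-5,-31,-44,0],[15,-5,-36,-51,0],[15,-5,-37,-53,0],[15,-5,-37,-53,0]]'; python3 - <<'E'
from h import *
a=[]
for n,(r,c) in(('top',(170,170)),('side',(150,120))):
    p,d=vision.capture(n);np.savez('pics/%s3.npz'%n,p=p,d=d);a.append(p[r:r+180,c:c+240])
cv2.imwrite('pics/v3.png',cv2.resize(np.hstack(a),(800,300),interpolation=3)[:,:,::-1])
s=bot.read_state();print(s['time_s'],s['position'],s['force'],s['qvel'].round(3),s['opening'])
E
```

```text
time_s: 13.2
position: [0.4248, 0.2665, 0.2572]
tcp_rot: [[0.967, 0.246, 0.071], [0.245, -0.969, 0.025], [0.075, -0.007, -0.997]]
force: [12.0, -4.0, 3.6]
opening: 0.289
13.3 [0.42481736 0.26638707 0.25702699] [12.24038397 -3.22812174  3.54685237] [-0.111  0.193  0.068 -0.084  0.017 -0.022] 0.2890116656601555
```

View pics/v3.png

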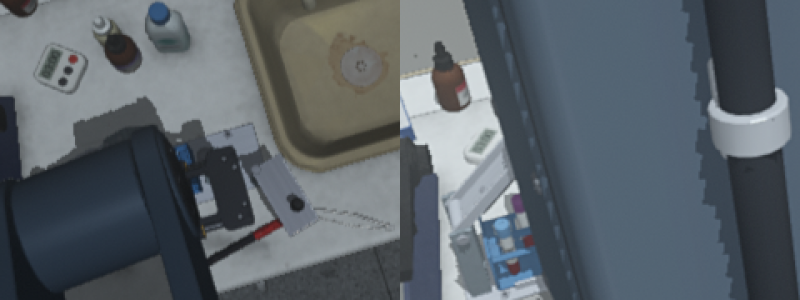

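The bar is visibly raised in the side view, the cover is still open (handle at (297,203)) and the knob is in the jaws. I'll let it settle on the held target and check the bar's angle from depth.

```bash
python3 - <<'E'
from h import *
for i in range(10):
    p,d=vision.capture('side')
    if i%3==0:
        s=bot.read_state();print(s['time_s'],s['position'].round(4),s['force'].round(1),s['qvel'].round(2),round(s['opening'],3))
X=cloud('side',d);O=np.array([.475,.345,0]);ex=np.array([.97,.243,0]);ey=np.array([-.243,.97,0])
D=np.stack([(X-O)@ex,(X-O)@ey,X[...,2]],-1)*1000
k=(abs(D[...,0])<20)&(D[...,1]>0)&(D[...,1]<110)&(D[...,2]>125)&(D[...,2]<300)&(d>0)
q=D[k];print(k.sum(),np.polyfit(q[:,1],q[:,2],1),'angle',np.arctan(-np.polyfit(q[:,1],q[:,2],1)[0]))
p,d=vision.capture('top');X=cloud('top',d);m=(p.max(2)<45)&(abs(X[...,2]-.145)<.006)&(abs(X[...,0]-.436)<.02)&(abs(X[...,1]-.12)<.02);print('handle',m.sum(),X[m].mean(0))
E
```

```text
13.35 [0.4248 0.2663 0.257 ] [12.  -2.6  2.9] [-0.03  0.09  0.03  0.08  0.09 -0.  ] 0.288
13.5 [0.4249 0.2663 0.257 ] [12.2 -3.7  2. ] [-0.01  0.08 -0.06 -0.03 -0.04 -0.05] 0.291
13.65 [0.4249 0.2663 0.2569] [12.2 -3.3  2.4] [ 0.06 -0.01 -0.01  0.11 -0.03  0.05] 0.289
13.8 [0.4249 0.2663 0.2569] [11.9 -2.3  2.2] [-0.06  0.01 -0.01 -0.   -0.    0.  ] 0.292
528 [ -0.94903317 226.5045094 ] angle 0.759254322571074
handle 34 [0.43638831 0.11862841 0.14751854]
```

The bar angle measures 0.76 rad from depth (about 0.8 from the tool's rise). Everything is still, the grip is holding at 25 mm on the knob, and the cover handle hasn't moved. Handing in.

```bash
python3 -c "
from rig import bot
print(bot.hand_in())"
```

```text
the job is handed in; nothing more can be done
None
```

The tube rack is free of its hold-down, and I handed the job in at about 14 s with the gripper still holding the bar up by the knob. The hand-in gave no verdict.

I swung the latch cover open by its handle, drew the knob out sideways against the spring, then lifted the bar along its arc.

| Last check | Reading | Target |
|---|---|---|
| Cover angle | about 1.86 rad, from the handle's position, unchanged after the lift | above 1.5 rad |
| Bar angle | 0.76 rad from depth, about 0.8 rad from the tool's rise | 0.6 to 1.0 rad |
| Arm motion over the last 0.5 s | within about 0.1 mm | still |
| Grip | jaws stopped at about 25 mm on the 26 mm knob | gripping |
| Latch spring force | about 11 N | full draw is 11 N |

- **Latch draw:** the first pull stopped about 5 mm short because the arm gave under the spring. A second pull brought the draw to about 14 mm, judged from the tool's movement and the spring force.
- **Force reading:** at the end the vertical force on the tool was about +2 N. I had expected a few newtons downward from the bar's weight, and I did not pursue it.
- **Tubes and bystanders:** at the end the arm hid much of both camera views, so I checked these only by what was visible. Nothing looked moved there.

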